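# Click the speed wheel to its mark and start the tool

### The job

On the speed controller, press lightly on the knurled wheel with a fingertip and roll its top towards the robot's side of the box until its white line clicks into place between the two pointer fins, and take the finger off. Then push the larger of the two buttons on the switch box all the way down and let it come up again. Leave the smaller button alone and do not pick up or shift the tools lying about.

Things in the scene. Friction and masses are not known exactly. Their poses are not given: they have to be found in the camera images.
- controller: speed controller, fixed grey box, 150 (x) x 110 (y) x 70 mm high; origin centre of underside, z up, the -x face, on the robot's side, is the front. A knurled steel thumbwheel (radius 35, width 28 mm, axle level along y) stands 18 mm out of the middle of the top. On either side of it, at y = 16.5 to 26.5 mm and x = 0, a thin pointer fin stands 8 mm above the top, 10 mm lower than the crest
- wheel_crest (a point): the highest point of the unpressed thumbwheel, at its middle, 88 mm above the bench; fixed to the box (does not turn). The wheel is carried on a spring: it gives downwards up to 6 mm, from 2 N at first touch to about 11 N at the bottom (1.5 N per mm), and then it is solid
- wheel (a joint): thumbwheel angle, rad. 0: the white line across its tread is at the crest, between the fins. Grows as the crest rolls to the box's front (-x). Let go, it springs to a click at about -0.90, -0.45, 0 or +0.45; it starts at one of the first two, the line beyond the crest. To pass a click takes at most about 2 N along the tread; 1 mm of tread is 0.0286 rad. End stops at -1.02 and +0.57
- switch_box: grey box fixed to the bench, 100 (x) x 140 (y) x 50 mm high, with two round black push buttons in aluminium housings on its top: the larger at y = +30 mm, the smaller at y = -42 mm; origin at the centre of its underside, z up
- start_top (a point): centre of the top of the larger button (38 mm across), which starts the tool; moves with the button, which goes straight down
- start (a joint): travel of the larger button, m: 0 up, 0.006 fully down (5 N); a spring brings it back. Fully down, its cap still stands 4 mm above its housing
- stop_top (a point): centre of the top of the smaller button (18 mm across), not to be pressed
- stop (a joint): travel of the smaller button, m: 0 up, 0.006 fully down
- wheel_seat: the sprung carrier of the thumbwheel with the wheel in it; origin on the wheel's axle, 35 mm below the crest; sinks as the wheel is pressed, does not turn
- screwdriver: loose screwdriver with an amber handle lying between the two boxes, a bystander; origin under it
- wrench: loose steel wrench lying flat, a bystander; origin under it
- hammer: loose hammer lying flat, a bystander; origin under it
- screw_jar: loose glass jar with brass cap, 56 mm across, 75 mm tall, a bystander; origin centre of its underside
- tape_measure: loose grey tape measure, 70 x 35 x 65 mm tall, a bystander; origin centre of its underside
- bit_block: loose wooden block 50 x 140 x 35 mm with drill bits standing in it (up to 110 mm high in all), a bystander; origin centre of its underside
- tin: loose open aluminium cup, 72 mm across, 80 mm tall, a bystander; origin centre of its underside
Not all that is in view belongs to the job. Leave any red look-alike of the switch_box alone. Leave any red look-alike of the controller alone.

How it is judged (in metres and radians):
On the way, in this order (a step that is already met when the one before it is completed fails the run):
1. the wheel has clicked to its mark and rests there, let go (value of joint wheel between -0.09 and 0.09 rad and velocity of joint wheel between -0.1 and 0.1 rad/s and contact force between the fingers and wheel_seat below 0.1 N), for 0.2 s.
2. the larger button is pushed down (value of joint start above 0.0045 m), for 0.05 s.
At the end, for the whole second after the job is handed in: The wheel rests in the click at its mark (joint within 0.09 rad of 0, at rest), the larger button has been down at least 4.5 mm and both buttons are up again (within 1 mm), and every loose tool is within 30 mm of where it was (value of joint wheel between -0.09 and 0.09 rad and velocity of joint wheel between -0.1 and 0.1 rad/s and value of joint each of start, stop below 0.001 m and distance of each of screwdriver, wrench, hammer, screw_jar, tape_measure, bit_block, tin from where it was at the start of the episode below 0.03 m); the robot touches nothing.
It fails at once if the larger button is pressed while the wheel is not at its mark (value of joint start above 0.003 m and (value of joint wheel below -0.15 rad or value of joint wheel above 0.15 rad)).
It fails at once if the smaller button is pressed (value of joint stop above 0.003 m).
It fails at once if the wheel is pinched or pressed with more than 30 N (contact force between the fingers and wheel_seat above 30 N).
It fails at once if a bystander is picked up or shifted (distance of any of screwdriver, wrench, hammer, screw_jar, tape_measure, bit_block, tin from where it was at the start of the episode above 0.03 m).
It also fails if it takes over 51 s, if anything falls off the work surface, if the arm or the gripper's body presses on something with over 40 N, if the wrist force passes 120 N, or if a joint passes its speed limit or range.

### The arm

A 7-joint arm with a two-finger parallel gripper is mounted at the origin on the work surface. World frame = base frame: x ahead of the robot, y to its left, z up, the work surface at z = 0. Lengths are in mm, angles in rad, forces in N, time in s.
With the tool pointing down it reaches from about 400 to 875 mm from the base axis. Payload 4.4 kg.
Tool frame: the origin (TCP) lies midway between the tips of the shut fingers; the grasp point (between the pads) lies 19 mm behind it (ctrl.pinch_z is the distance from the TCP to the grasp point, in mm); z points along the fingers, y is the line along which they close (so a half turn about z gives the same grasp; the last joint's range is limited). The gripper opens to 85 mm and grips with 20 to 120 N. Pads are 22 mm wide; open, the fingers measure 114 mm over their backs; the gripper's body (76 mm by 85 mm) begins 54 mm behind the grasp point. The pads swing forward as they close: fully open they stand 13 mm farther back than shut.
Start: joints at [-1.278, 0.628, 0.038, 1.517, -0.027, 0.996, -0.02], TCP at [228.225, 608.63, 231.313] pointing down, gripper open.
Joint ranges: [-3.06, 3.06], [-0.37, 2.12], [-1.25, 1.32], [0.18, 2.47], [-1.1, 4.24], [0.23, 1.98], [-2.94, 2.94]. Speed limits (rad/s): [2.57, 2.57, 3.14, 3.14, 3.14, 3.14, 3.14].

### API

Orientations are given as [roll, pitch, yaw] about the fixed x, y, z axes, in that order (R = Rz(yaw) Ry(pitch) Rx(roll)).
In Python, from cell import read_state, cams, order, ctrl gives the robot as it stands.
- The arm moves only by the tool move_arm, never from a script. Its argument "targets" is text: rows parted by semicolons, each of 7 numbers parted by spaces: the gripper's target within -1 to 1 (fully open at 1, half-way at 0, shut at -1), then the shift along the tool's x, y, z in cm, then the turn, a rotation vector about the tool's x, y, z in degrees. A call has 1 to 5 rows; each row shifts and turns the commanded pose from where the row before left it, along the tool's axes as they then stand; what a row does not reach is not made up. A row lasts 1/12 s, in which the tool goes at most 41.7 mm and 7.16 degrees, less where a joint would pass 70% of its speed; a pose out of reach is approached as far as the arm can. A call with a gripper value outside its range is refused whole. The fingers move at their own pace and stop on an object; the grip force is fixed at half the most. Time passes only in rows, so rows that do not move let the fingers close. It gives the time, the measured TCP pose, the force, the opening and the grip force at its end, in the units of the state.
- read_state(): the state, without advancing time (a new reading comes with each control period).
- cams.get_image(name): name is "scene" or "top"; returns a dict with "color" (420x560x3 uint8, red, green, blue), "fovy" (degrees; the focal length in pixels is half the picture's height over the tangent of half this angle, whatever the lens; pixels are square), "cx", "cy" (the principal point, pixels), "k1" (the pictures are not rectified: a ray, as slopes to the right and down, at radius r is drawn at 1 + k1 r^2 times it, then the intrinsics apply), "rvec" (rotation vector, rad) and "tvec" (3), from world to camera coordinates, as OpenCV has them. Camera axes: x right, y down, z forward; pixel columns grow to the right and rows downward; lengths in mm; the calibration is good to about 2 mm. A picture is of the moment at which its call begins. There is no depth.
- order.finish_job(): hands the job in; it is judged then, once.
The state is a dict: "clock": time; "qpos": joint angles; "qd": joint speeds; "tau": joint torques, N m; "eef_pos": TCP position; "tool_rot": TCP orientation; "force": force on the tool from outside, world axes, zero at the start; "torque": the same for the moment, N m; "width": finger opening in mm; "gripper_force": force on a finger pad.
Only numpy, scipy, OpenCV 4.12 (cv2) and the standard library are available. Lean on these libraries where they do the work, as an engineer would, in place of code of your own. Each camera call takes 0.05 s, during which the arm holds its last target. There are 200 camera calls.

## Working session

There is one attempt and no reset: what is moved stays moved. The work goes in short steps, Python scripts to look and compute and a tool call to move; the robot and the scene stay as the last step left them, time stands still between calls to the robot, and variables do not carry over. Pictures are saved under pics/ and viewed, at most 10 in all, crops included, and the job is handed in when it is done.

Besides the shell and the picture viewer there is one more tool, called after ">>>" as name(argument=value, ...) on one line, values as JSON. move_arm: Moves the arm, as the interface text tells. Its arguments: {"type":"object","properties":{"targets":{"type":"string"}},"required":["targets"]}

```bash
mkdir -p pics
cat > h.py <<'E'
import numpy as np, cv2, pickle
from cell import read_state, cams, order, ctrl
def grab(n):
    d=cams.get_image(n); pickle.dump(d,open(f'{n}.pkl','wb')); return d
def load(n): return pickle.load(open(f'{n}.pkl','rb'))
def K(d):
    f=d['color'].shape[0]/2/np.tan(np.radians(d['fovy'])/2)
    return np.array([[f,0,d['cx']],[0,f,d['cy']],[0,0,1.]]),np.array([d['k1'],0,0,0.])
def unproj(d,uv,z):
    k,dist=K(d); R=cv2.Rodrigues(np.array(d['rvec'],float))[0]; t=np.array(d['tvec'],float).reshape(3)
    p=cv2.undistortPoints(np.array([[uv]],float),k,dist)[0,0]
    c=-R.T@t; r=R.T@np.array([p[0],p[1],1]); return c+r*(z-c[2])/r[2]
def proj(d,P):
    k,dist=K(d); return cv2.projectPoints(np.array(P,float).reshape(-1,1,3),np.array(d['rvec'],float),np.array(d['tvec'],float),k,dist)[0][:,0]
def save(im,name): cv2.imwrite('pics/'+name,im[:,:,::-1])
E
python3 - <<'E'
from h import *
for n in('scene','top'):
    d=grab(n); save(cv2.resize(d['color'],(784,588),interpolation=cv2.INTER_CUBIC),n+'0.png')
    R=cv2.Rodrigues(np.array(d['rvec'],float))[0];print(n,-R.T@np.array(d['tvec']).reshape(3),d['fovy'],d['k1'],d['cx'],d['cy'])
print(read_state())
E
```

```text
scene [1101.24184667  693.49605934  843.23974075] 46.35500964872103 -0.08275885712489438 283.3230723625408 206.6597962513913
top [ 391.16588168   -1.35531396 1023.82147778] 51.774022547726744 -0.13472337794599007 275.57045199117414 213.8844458797967
{'clock': 0.1, 'qpos': array([-1.27781549,  0.6292463 ,  0.03845113,  1.51828007, -0.02699645,
        0.9962973 , -0.0199837 ]), 'qd': array([ 0.00041853, -0.00125701, -0.00044127, -0.00354968, -0.00038583,
       -0.00018714,  0.00142605]), 'tau': array([ 2.58369262e-03, -5.64534330e+01,  1.23061538e+00, -1.93975103e+01,
        1.13365974e-02,  5.43152564e-03, -7.82371501e-07]), 'eef_pos': array([228.0140233 , 608.09129146, 230.48205731]), 'tool_rot': array([-3.13987993e+00,  2.38563886e-05,  2.78282464e+00]), 'force': array([-0.30163821, -0.59183973,  0.41635222]), 'torque': array([-0.02981987, -0.00182212, -0.00045585]), 'gripper_force': 0.0, 'width': 85.53078524635895}
```

View pics/scene0.png

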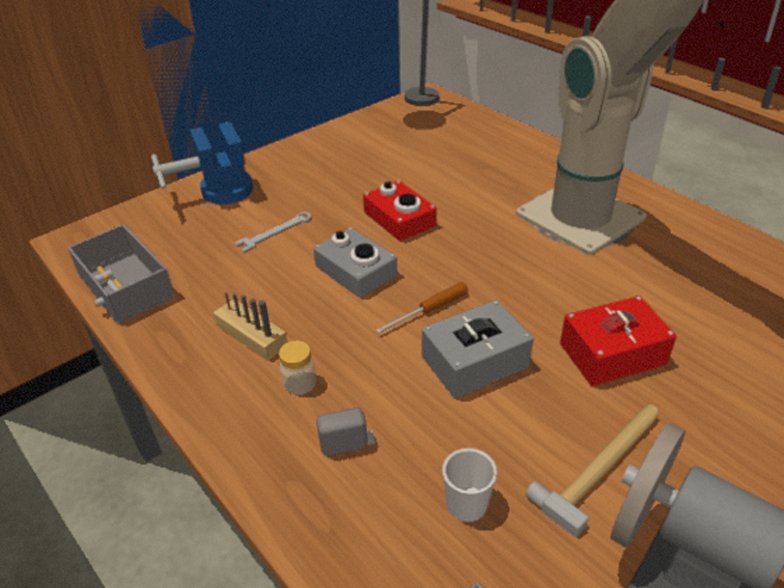

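View pics/top0.png

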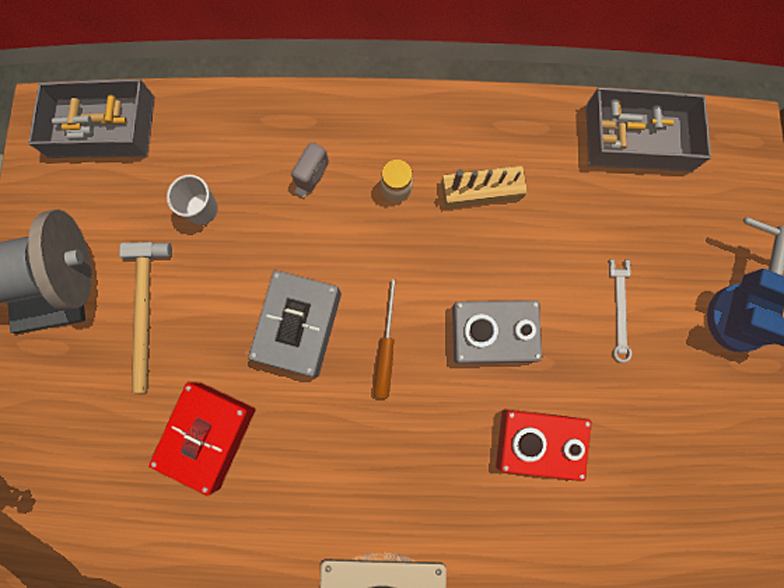

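Top view (shown at 1.4x): the grey controller is at about (294,323) and its red look-alike at (202,438). The grey switch box is at (497,332), with the larger button at (481,331) and the smaller at (526,329). Its red look-alike is at (545,446). The task calls for the grey ones. I'll confirm with one enlarged crop.

Run:
```python
from h import *
d=load('top')['color']; s=load('scene')['color']
a=cv2.resize(d[188:276,172:250],None,fx=5,fy=5,interpolation=cv2.INTER_CUBIC)
b=cv2.resize(d[205:269,316:392],None,fx=4,fy=4,interpolation=cv2.INTER_CUBIC)
c=cv2.resize(s[210:284,295:385],None,fx=4,fy=4,interpolation=cv2.INTER_CUBIC)
im=np.zeros((600,760,3),np.uint8); im[:440,:390]=a; im[:256,395:395+304]=b; im[260:556,395:755]=c
save(im,'crop1.png')
```

```text
(no output)
```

View pics/crop1.png

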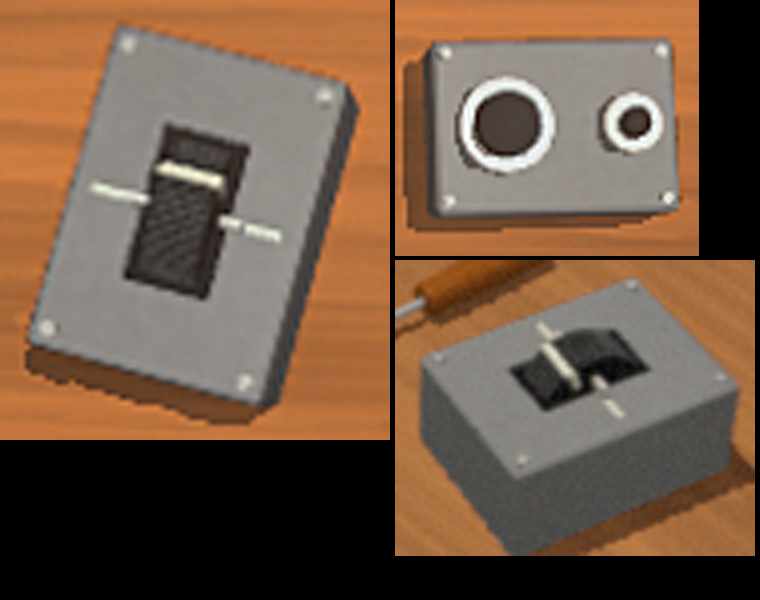

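The crop shows the grey controller with fins at about (92–150,187–200) and (222–280,222–237). The white line is at (190,175), on the far (+x) side of the crest. The grey switch box's larger button is at (507,125) and the smaller at (634,122). These match the description, so I'll compute their positions.

Run:
```python
from h import *
d=load('top')
def P(l,off,f,z): return np.array([unproj(d,((x+.5)/f+off[0]-.5,(y+.5)/f+off[1]-.5),z) for x,y in l])
def pose(S): # tl,tr,bl,br
    m=S.mean(0); v=(S[0]-S[2]+S[1]-S[3]); yaw=np.arctan2(v[1],v[0]); w=(S[0]-S[1]+S[2]-S[3]); y2=np.arctan2(-w[0],w[1]); return m,yaw,y2,np.linalg.norm(v)/2,np.linalg.norm(w)/2
o=(172,188)
m,yaw,y2,a,b=pose(P([(127,44),(324,95),(46,328),(244,382)],o,5,70)); print('ctrl',m,yaw,y2,a,b)
f=P([(92,187),(280,237)],o,5,78); print('fin mid',f.mean(0))
L=P([(190,175)],o,5,84)[0]; yaw=(yaw+y2)/2; e=np.array([np.cos(yaw),np.sin(yaw)]); print('line x',(L-m)[:2]@e, 'fin x',(f.mean(0)-m)[:2]@e)
M,Y,Y2,a,b=pose(P([(51,53),(267,49),(54,201),(274,198)],(316,205),4,50)); print('sw',M,Y,Y2,a,b)
Ym=(Y+Y2)/2
R=np.array([[np.cos(Ym),-np.sin(Ym)],[np.sin(Ym),np.cos(Ym)]])
print('start',M[:2]+R@[0,30],'by px',[P([(112,125)],(316,205),4,z)[0] for z in (62,70)], 'stop',M[:2]+R@[0,-42])
# scene cross-check
s=load('scene'); print(proj(s,np.r_[m[:2],88]), proj(s,np.r_[M[:2]+R@[0,30],66])*1.4)
q=[unproj(s,((x-395+.5)/4+295-.5,(y-260+.5)/4+210-.5),70) for x,y in [(439,357),(632,286),(521,460),(719,377)]]; print(np.mean(q,0))
```

```text
ctrl [487.93436067 155.63968184  70.        ] -0.23053167462824353 -0.23111147772101812 132.1568776324401 92.11216721421377
fin mid [486.76381651 153.99701266  78.        ]
line x 15.05969834150116 fin x -0.7636943218922948
sw [ 484.61471963 -176.06692879   50.        ] 0.03589755066326383 0.03867395697665196 84.5071330286495 124.69613042258791
start [ 483.49640618 -146.08777978] by px [array([ 482.76798357, -145.72105194,   62.        ]), array([ 482.00607834, -144.52028243,   70.        ])] stop [ 486.18035847 -218.03773739]
[[340.33168538 230.81470789]] [[362.35708001 249.52896121]]
[486.80829431 156.64987816  70.        ]
```

The wheel starts at the −0.45 click and the controller yaw is −0.23. I'll go above the wheel with the fingers shut and tool x along the box's −x.

>>> move_arm(targets="-1 -2.73 -2.21 0 0 0 0; -1 -2.73 -2.21 0 0 0 0; -1 -2.73 -2.21 0 0 0 0; -1 -2.73 -2.21 0 0 0 0; -1 -2.73 -2.21 0 0 0 0")

```text
clock: 0.52
eef_pos: [317.6, 455.5, 230.9]
tool_rot: [-3.141, -0.0, 2.783]
force: [0.7, 1.1, 0.1]
width: 25.6
gripper_force: 0.0
```

>>> move_arm(targets="-1 -2.73 -2.21 0 0 0 0; -1 -2.73 -2.21 0 0 0 0; -1 -2.73 -2.21 0 0 0 0; -1 -2.73 -2.21 0 0 0 0; -1 -2.73 -2.21 0 0 0 0")

```text
clock: 0.93
eef_pos: [406.6, 304.1, 231.1]
tool_rot: [-3.141, -0.0, 2.783]
force: [0.3, 0.1, 0.5]
width: -0.1
gripper_force: 0.0
```

>>> move_arm(targets="-1 -2.73 -2.21 0 0 0 0; -1 -2.73 -2.21 0 0 0 0; -1 -2.73 -2.21 0 0 0 0; -1 -2.73 -2.21 0 0 0 0; -1 -2.73 -2.21 0 0 0 0")

```text
clock: 1.35
eef_pos: [495.6, 152.7, 231.1]
tool_rot: [-3.141, -0.001, 2.783]
force: [0.7, 0.2, 0.4]
width: -0.0
gripper_force: 0.0
```

>>> move_arm(targets="-1 0 0 2 0 0 -3.7; -1 0 0 2 0 0 -3.6; -1 0 0 2 0 0 0; -1 0 0 0 0 0 0; -1 0 0 0 0 0 0")

```text
clock: 1.77
eef_pos: [494.4, 154.1, 170.6]
tool_rot: [-3.14, -0.002, 2.91]
force: [0.2, 0.2, 0.9]
width: 0.0
gripper_force: 0.0
```

>>> move_arm(targets="-1 0 0 2.2 0 0 0; -1 0 0 2.2 0 0 0; -1 0 0 2.2 0 0 0; -1 0 0 0.6 0 0 0; -1 0 0 0 0 0 0")

```text
clock: 2.18
eef_pos: [494.8, 154.5, 99.0]
tool_rot: [-3.141, -0.001, 2.911]
force: [0.8, -0.1, 0.3]
width: 0.0
gripper_force: 0.0
```

Run:
```python
from h import *
s=grab('scene')['color'];t=grab('top')['color']
a=cv2.resize(s[180:290,290:390],None,fx=5,fy=5,interpolation=cv2.INTER_CUBIC)
save(a,'c2.png'); print(proj(load('scene'),[read_state()['eef_pos']])-[290,180],read_state()['force'],read_state()['eef_pos'])
```

```text
[[47.82429206 48.20697594]] [-0.41921873  0.95534579 -0.90659748] [496.12590463 154.86675121 100.51336167]
```

View pics/c2.png

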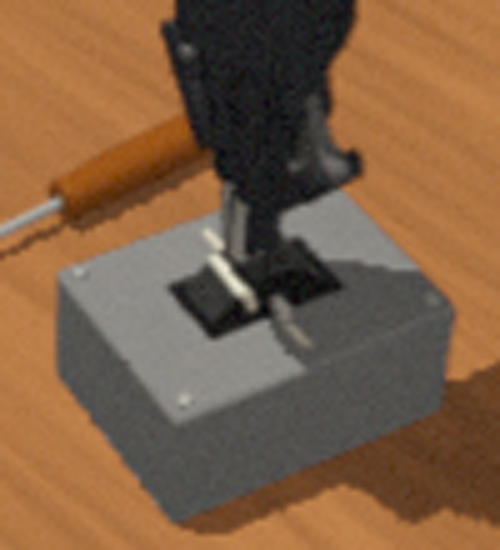

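The fingertip (about (245,240) in the crop) hangs just over the crest, with the white line on the far side at (232,280). I'll press gently.

>>> move_arm(targets="-1 0 0 0.9 0 0 0; -1 0 0 0.2 0 0 0; -1 0 0 0.2 0 0 0; -1 0 0 0.15 0 0 0; -1 0 0 0 0 0 0")

```text
clock: 2.7
eef_pos: [495.9, 154.6, 85.3]
tool_rot: [3.141, 0.001, 2.91]
force: [-0.5, -0.6, 6.1]
width: 0.0
gripper_force: 3.0
```

Run:
```python
from h import *
r=read_state();print(r['force'],r['eef_pos'])
```

```text
[-0.46963712 -0.62179917  6.12268456] [495.85878061 154.60394468  85.29630389]
```

Pressing at 6 N. Now I'll roll about 16 mm to the front.

>>> move_arm(targets="-1 0.2 0 0 0 0 0; -1 0.2 0 0 0 0 0; -1 0.2 0 0 0 0 0; -1 0.2 0 0 0 0 0; -1 0.2 0 0 0 0 0")

```text
clock: 3.12
eef_pos: [486.8, 156.7, 85.7]
tool_rot: [3.14, 0.003, 2.91]
force: [-0.7, 0.3, 5.9]
width: -0.0
gripper_force: 2.8
```

>>> move_arm(targets="-1 0.2 0 0 0 0 0; -1 0.2 0 0 0 0 0; -1 0.2 0 0 0 0 0; -1 0 0 0 0 0 0; -1 0 0 0 0 0 0")

```text
clock: 3.53
eef_pos: [480.2, 158.3, 85.5]
tool_rot: [3.141, 0.001, 2.91]
force: [-0.1, -0.4, 5.7]
width: -0.1
gripper_force: 2.8
```

Run:
```python
from h import *
s=grab('scene')['color']
save(cv2.resize(s[180:290,290:390],None,fx=5,fy=5,interpolation=cv2.INTER_CUBIC),'c3.png')
```

```text
(no output)
```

View pics/c3.png

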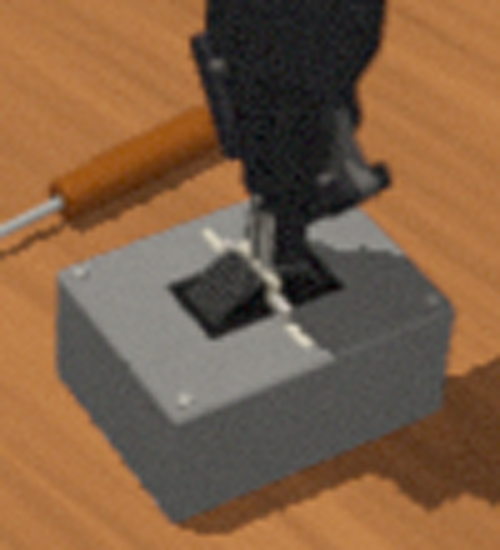

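The white line now lies between the fins (about (270,275)), so I'll lift straight off.

>>> move_arm(targets="-1 0 0 -0.5 0 0 0; -1 0 0 -1.5 0 0 0; -1 0 0 -3 0 0 0; -1 0 0 -3.5 0 0 0; -1 0 0 0 0 0 0")

```text
clock: 4.0
eef_pos: [483.1, 159.2, 175.1]
tool_rot: [3.136, 0.008, 2.91]
force: [0.7, -0.4, -0.4]
width: 0.1
gripper_force: 0.0
```

Run:
```python
from h import *
s=grab('scene')['color']
save(cv2.resize(s[180:290,290:390],None,fx=5,fy=5,interpolation=cv2.INTER_CUBIC),'c4.png')
print(read_state()['eef_pos'],read_state()['force'])
```

```text
[481.89425111 158.86518056 172.9284704 ] [ 0.21096333 -0.45990314 -0.90087961]
```

View pics/c4.png

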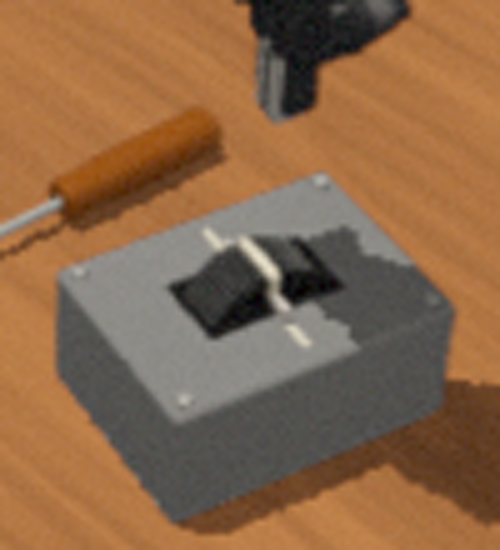

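The line sits at the crest between the fins: (245,240)–(278,280), with fin ends at (212,240) and (300,337). Next is the larger button.

>>> move_arm(targets="-1 -0.79 -3.28 0 0 0 0; -1 -0.79 -3.28 0 0 0 0; -1 -0.79 -3.28 0 0 0 0; -1 -0.79 -3.28 0 0 0 0; -1 -0.79 -3.28 0 0 0 0")

```text
clock: 4.47
eef_pos: [479.4, -12.0, 169.0]
tool_rot: [-3.141, -0.002, 2.911]
force: [0.4, -0.1, 0.6]
width: 0.2
gripper_force: 0.0
```

>>> move_arm(targets="-1 -0.79 -3.28 0 0 0 0; -1 -0.79 -3.28 0 0 0 0; -1 -0.79 -3.28 0 0 0 0; -1 -0.79 -3.28 0 0 0 0; -1 0 0 0 0 0 0")

```text
clock: 4.88
eef_pos: [479.7, -153.9, 169.1]
tool_rot: [-3.137, 0.0, 2.9]
force: [0.3, -0.5, -0.3]
width: 0.0
gripper_force: 0.0
```

>>> move_arm(targets="-1 0 0 2.5 0 0 0; -1 0 0 2.5 0 0 0; -1 0 0 2.5 0 0 0; -1 0 0 1 0 0 0; -1 0 0 0 0 0 0")

```text
clock: 5.3
eef_pos: [478.8, -144.7, 82.2]
tool_rot: [3.141, -0.006, 2.91]
force: [-0.3, 0.3, -0.3]
width: 0.3
gripper_force: 0.0
```

Run:
```python
from h import *
s=grab('scene')['color']; print(read_state()['eef_pos'],read_state()['force'])
save(cv2.resize(s[140:230,210:310],None,fx=6,fy=6,interpolation=cv2.INTER_CUBIC),'c5.png')
```

```text
[ 480.00554787 -145.07600342   83.69224569] [-0.15813554 -0.31211614 -0.14346902]
```

View pics/c5.png

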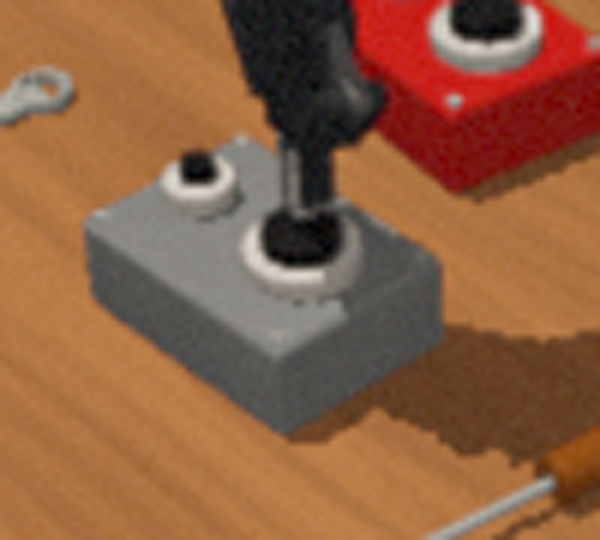

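The fingertip (about (305,205)) is over the larger button (about (300,238)), and the small button at (200,165) is well clear. I'll descend by force.

>>> move_arm(targets="-1 -0.3 0 0.4 0 0 0; -1 0 0 0.3 0 0 0; -1 0 0 0.2 0 0 0; -1 0 0 0.2 0 0 0; -1 0 0 0 0 0 0")

```text
clock: 5.77
eef_pos: [484.1, -146.2, 73.9]
tool_rot: [3.142, 0.0, 2.91]
force: [0.2, -0.6, -0.3]
width: -0.4
gripper_force: 0.0
```

>>> move_arm(targets="-1 0 0 0.15 0 0 0; -1 0 0 0.15 0 0 0; -1 0 0 0.15 0 0 0; -1 0 0 0 0 0 0; -1 0 0 0 0 0 0")

```text
clock: 6.18
eef_pos: [484.3, -146.3, 69.4]
tool_rot: [3.142, 0.0, 2.91]
force: [-0.0, 0.7, 3.3]
width: 0.1
gripper_force: 1.4
```

Contact at 3.3 N. I'll go down to the stop.

>>> move_arm(targets="-1 0 0 0.15 0 0 0; -1 0 0 0.15 0 0 0; -1 0 0 0.15 0 0 0; -1 0 0 0 0 0 0; -1 0 0 0 0 0 0")

```text
clock: 6.6
eef_pos: [484.4, -146.3, 65.9]
tool_rot: [-3.142, 0.001, 2.91]
force: [-2.5, 0.5, 16.4]
width: 0.0
gripper_force: 7.8
```

At 16 N the button is on its stop (full travel needs 5 N). Lifting off.

>>> move_arm(targets="-1 0 0 -0.5 0 0 0; -1 0 0 -1.5 0 0 0; -1 0 0 -3 0 0 0; -1 0 0 -3 0 0 0; -1 0 0 -3 0 0 0")

```text
clock: 7.02
eef_pos: [483.3, -146.0, 175.3]
tool_rot: [3.142, -0.002, 2.91]
force: [0.8, -0.6, -0.4]
width: 0.4
gripper_force: 0.0
```

>>> move_arm(targets="-1 0 0 0 0 0 0; -1 0 0 0 0 0 0; -1 0 0 0 0 0 0; -1 0 0 0 0 0 0; -1 0 0 0 0 0 0")

```text
clock: 7.43
eef_pos: [483.1, -146.0, 173.5]
tool_rot: [3.142, -0.003, 2.91]
force: [0.3, -0.8, -1.0]
width: 0.1
gripper_force: 0.0
```

Run:
```python
from h import *
s=grab('scene')['color']
save(cv2.resize(s[130:300,200:420],None,fx=3.5,fy=3.5,interpolation=cv2.INTER_CUBIC),'c6.png')
```

```text
(no output)
```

View pics/c6.png

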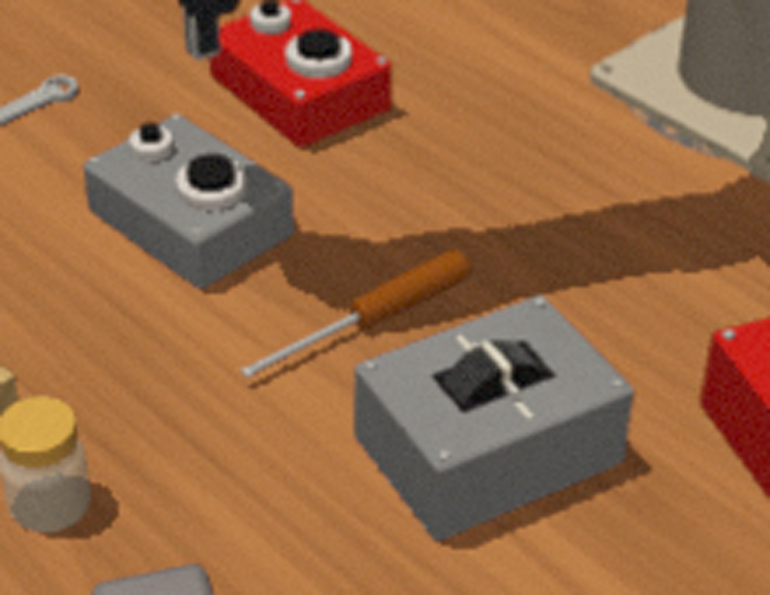

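The line is still between the fins (about (500,365)). Both buttons are up, at (212,172) and (150,133), and the screwdriver hasn't moved. I'll hand it in.

```bash
python3 -c "
from cell import order
print(order.finish_job())"
```

```text
the job is handed in; nothing more can be done
None
```

The job is handed in (no verdict was returned): the last picture shows the wheel's white line between the fins and both buttons up, after I pushed the larger one to its stop at about 16 N; the tools in view had not moved.

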